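Load the portion scale's battery box and hold its sprung lid home

ROBOT

A 6-joint arm with a two-finger parallel gripper is mounted at the origin on a cart in front of the work surface, level with it; the furniture and walls round the work are solid. World frame = base frame: x ahead of the robot, y to its left, z up, the work surface at z = 0. Lengths are in m, angles in rad, forces in N, time in s.
With the tool pointing down it reaches from about 0.3 to 0.775 m from the base axis. Payload 14.6 kg.
Tool frame: the origin (TCP) lies on the centre line of the jaws, within the pads' length; the fingertips stand ctrl.tcp_to_tips ahead of it and the grasp point (between the pads) lies 2 mm behind it (ctrl.tcp_to_tips is the distance from the TCP to the fingertips, in m); z points along the fingers, y is the line along which they close (so a half turn about z gives the same grasp; the last joint's range is limited). The gripper opens to 94 mm and grips with 3 to 60 N. Pads are 16 mm wide; open, the fingers measure 119 mm over their backs; the gripper's body (75 mm by 177 mm) begins 78 mm behind the grasp point.
Start: joints at [-0.067, 0.3, 1.521, -0, 1.321, -0.067], TCP at [0.55, -0, 0.222] pointing down, gripper open.
Joint ranges: [-3.03, 3.03], [-0.79, 2.21], [0.23, 2.52], [-1.04, 4.18], [0, 3.07], [-2.55, 2.55]. Speed limits (rad/s): [2.22, 2.22, 2.57, 3.14, 3.14, 3.14].

INTERFACE

Orientations are given as [roll, pitch, yaw] about the fixed x, y, z axes, in that order (R = Rz(yaw) Ry(pitch) Rx(roll)).
In Python, from station import telemetry, viewer, hand_in, ctrl gives the robot as it stands.
- The arm moves only by the tool step_arm, never from a script. Its argument "plan" is a list of rows, each an object of numbers: "dx", "dy", "dz": the shift along the tool's x, y, z scaled (see below); "rx", "ry", "rz": the turn, a rotation vector about the tool's x, y, z scaled (see below); "claw": the closure, from 0 (fully open) to 1 (shut). In form: [{"dx": .., "dy": .., "dz": .., "rx": .., "ry": .., "rz": .., "claw": ..}, ...]. A call has 1 to 10 rows; each row shifts and turns the commanded pose from where the row before left it, along the tool's axes as they then stand; what a row does not reach is not made up. The controller multiplies each number of a shift by 0.1 m and each number of a turn by 90 degrees. A row lasts 1/10 s, in which the tool goes at most 50 mm and 8.59 degrees, less where a joint would pass 70% of its speed; a pose out of reach is approached as far as the arm can. A call with a number of a shift or a turn outside -1 to 1 is refused whole. A call with a gripper value outside its range is refused whole. The fingers move at their own pace and stop on an object; "grip_force" is the grip in N (left out, the last holds). Time passes only in rows, so rows that do not move let the fingers close. It gives the time, the measured TCP pose, the force, the opening and the grip force at its end, in the units of the state.
- telemetry.get_obs(): the state, without advancing time (a new reading comes with each control period).
- viewer.camera(name): name is "scene" or "side" or "wrist"; returns a dict with "img" (400x640x3 uint8, red, green, blue), "z_map" (400x640 float32, m along the optical axis (not along the pixel's ray), 0 where there is no reading), "fx", "fy", "cx", "cy" (pixels), "R" (3x3) and "t" (3): a world point X has camera coordinates R X + t; the wrist camera has in their place "tool_from_camera" (4x4, takes a point from camera to tool coordinates, whose origin is the TCP and whose axes are the flange's). Camera axes: x right, y down, z forward; pixel columns grow to the right and rows downward; lengths in m; the calibration is good to about 2 mm. A picture is of the moment at which its call begins: read the wrist's pose just before it.
- hand_in(): hands the job in; it is judged then, once.
Trained networks look in a picture, given as the dict that the camera call returned (one of the last four; its "shot" number tells which), for a name from the list of things; names that differ only in an ending like _2 or _b are one class to them, and where a whole thing is asked for, a point or a joint stands for the part that bears it (a point fixed in the world has none). Each returns a list of dicts, best first, with "score" (0 to 1); they miss things now and then, are a little off and sometimes report something else, mostly with a low value. They report only what shows in the picture. A call takes as long as a camera call.
- viewer.recognise(target, picture): "rect" ([left, top, right, bottom] in pixels, round what is visible of it).
The state is a dict: "time_s": time; "qpos": joint angles; "joint_vel": joint speeds; "tau": joint torques, N m; "ee_pos": TCP position; "eef_rot": TCP orientation; "force": force on the tool from outside, world axes, zero at the start; "moment": the same for the moment, N m; "grip_width": finger opening in m; "grip_force": force on a finger pad.
Only numpy, scipy, OpenCV 4.12 (cv2) and the standard library are available. Lean on these libraries where they do the work, as an engineer would, in place of code of your own. Each camera call takes 0.05 s, during which the arm holds its last target. There are 200 camera calls.

TASK

Get the portion scale's battery box ready: drop the two fat battery cells one after the other into its two bores, button end up as they stand. Then take the loose lid by its grip rib, set it over the box and press it down against the sprung contacts until it is level and firmly down on the box rim all round, and finish while holding it pressed there, without leaning on it hard, so that I can put in the two thumb screws. Leave the slim cell, which does not fit this box, and the other things on the table as they stand.

Things in the scene. Friction and masses are not known exactly. Their poses are not given: they have to be found in the camera images.
- battery_box: grey plastic battery box fixed to the table by a steel foot plate 74 x 136 x 6 mm; upright body 50 mm (x) by 92 mm (y), flat rim 73 mm above the table. At the middle of each end (+y, -y) a screw boss, 14 mm wide and as high as the rim, stands 12 mm out. Origin: centre of the underside, on the table; z up, y along the row of two bores.
- bore_a (a point): centre of the mouth of the round bore at the box's -y side, at rim height. Bore 37 mm in diameter, the two bores 42 mm apart. At its bottom a sprung contact disc, its top 53 mm below the rim when free: a 61 mm cell then stands about 8 mm proud of the rim. A cell let go once half way in drops the rest.
- bore_b (a point): the same for the bore at the box's +y side
- contact_a (a joint): travel of the sprung contact in bore_a, m: 0 free (up), grows as it is pushed down, about 0.008 with a fat cell under the seated lid, at most 0.013. Spring 1.8 N at 0 and 0.6 N more per mm: pressing the lid home takes about 10 N in all, anything more bears on the rim.
- contact_b (a joint): the same for the contact in bore_b
- cell_1: fat battery cell, dark metal jacket, standing upright on the table, 33 mm in diameter, 61 mm high, of which the topmost 3 mm are a button contact 11 mm in diameter; 0.14 kg or so. Origin: centre of the underside; z up to the button end.
- cell_2: second fat cell, same as cell_1 (either may go into either bore)
- slim_cell: slimmer and shorter cell of the same look, 26 mm in diameter, 50 mm high, standing on the table; not for this box, to be left alone. Origin: centre of the underside.
- lid: loose grey plastic lid of the box, right way up on its skirt on the table, about 0.09 kg. Plate 59 mm (x) by 101 mm (y), 5 mm thick, 129 mm long over its screw ears. Origin: centre of the plate's inner (lower) face: 14 mm above the table at the start, 81 mm where it first meets the cells' buttons, 73 mm when home on the rim. Axes match the box's when fitted (a half turn about z fits too).
- lid_grip (a point): middle of the grip rib on the lid, 16 mm above the lid's origin. The rib is 14 mm thick (lid x), 64 mm long (lid y) and stands from 5 to 26 mm above the lid's origin: pinch it across its thickness from above.
- lid_skirt (a point): centre of the lower edge of the lid's skirt, 14 mm below the lid's origin. The skirt goes round the outside of the box body with about 1.5 mm to spare on each side at the plate, opening to about 3.5 mm at this lower edge; it is open at the middle of each end, for the bosses.
- tally_counter: hand tally counter 52 x 55 x 34 mm beside the cells, bystander. Origin: centre of the underside.
- marker: marker pen 141 x 20 mm lying behind the box and the lid, bystander. Origin: centre of the underside.

How it is judged:
By the outcome, as a careful person would: the job done as asked, in the order asked, and still so for the second after the job is handed in, while the arm keeps its last pose, push and grip.
It also fails if it takes over 70 s, if anything falls off the work surface, if the arm or the gripper's body presses on something with over 40 N, if the wrist force passes 120 N, or if a joint passes its speed limit or range.

## Working session

There is one attempt and no reset: what is moved stays moved. The work goes in short steps, Python scripts to look and compute and a tool call to move; the robot and the scene stay as the last step left them, time stands still between calls to the robot, and variables do not carry over. Pictures are saved under pics/ and viewed, at most 10 in all, crops included, and the job is handed in when it is done.

Besides the shell and the picture viewer there is one more tool, called after "Call:" as a command line: name --argument value ..., lists and objects as JSON in quotes. step_arm: Moves the arm, as the interface text tells. Shifts and turns lie within -1 to 1; 1 stands for 0.1 m of shift or 90 degrees of turn. Its arguments: {"type":"object","properties":{"plan":{"type":"array"},"grip_force":{"type":"number"}},"required":["plan"]}

```bash
mkdir -p pics; ls
cat > h.py <<'E'
import numpy as np, cv2
from station import telemetry, viewer, ctrl
from scipy.spatial.transform import Rotation as Ro
def cam(name):
    o=telemetry.get_obs(); c=viewer.camera(name)
    if name=="wrist":
        T=np.eye(4); T[:3,:3]=Ro.from_euler('xyz',o['eef_rot']).as_matrix(); T[:3,3]=o['ee_pos']
        M=T@np.array(c['tool_from_camera']); 
    else:
        R=np.array(c['R']); M=np.eye(4); M[:3,:3]=R.T; M[:3,3]=-R.T@np.array(c['t'])
    c['M']=M; return c
def cloud(c):
    z=c['z_map']; v,u=np.mgrid[:z.shape[0],:z.shape[1]]
    P=np.stack([(u-c['cx'])/c['fx']*z,(v-c['cy'])/c['fy']*z,z],-1)
    W=P@c['M'][:3,:3].T+c['M'][:3,3]; W[z==0]=np.nan; return W
def save(c,n): cv2.imwrite('pics/'+n,c['img'][...,::-1])
E
python3 - <<'E'
from h import *
o=telemetry.get_obs(); print({k:np.round(v,3) for k,v in o.items()}, ctrl.tcp_to_tips)
for n in ["scene","wrist"]:
    c=cam(n); save(c,n+'0.png'); W=cloud(c)
    for t in ["battery_box","cell_1","slim_cell","lid","tally_counter","marker"]:
        for r in viewer.recognise(t,c)[:3]:
            l,tp,rr,b=map(int,r['rect']); w=W[tp:b,l:rr].reshape(-1,3); w=w[~np.isnan(w[:,0])]
            w=w[w[:,2]>0.012]
            print(n,t,round(r['score'],2),[l,tp,rr,b],*( [np.round(np.percentile(w,2,0),3),np.round(np.percentile(w,98,0),3)] if len(w) else []))
E
```

```text
pics
{'time_s': np.float64(0.0), 'qpos': array([-0.067,  0.3  ,  1.522, -0.   ,  1.321, -0.067]), 'joint_vel': array([-0.001, -0.001,  0.001, -0.001,  0.   ,  0.001]), 'tau': array([-2.0000e-03, -5.3181e+01, -3.5274e+01,  7.1000e-02,  2.4000e-02,
       -0.0000e+00]), 'ee_pos': array([0.55 , 0.   , 0.222]), 'eef_rot': array([-3.14 , -0.   ,  1.571]), 'force': array([ 0.278, -0.913, -0.337]), 'moment': array([ 0.03 ,  0.035, -0.025]), 'grip_force': np.float64(0.0), 'grip_width': np.float64(0.094)} 0.017
scene battery_box 0.56 [287, 188, 336, 231] [ 0.501 -0.017  0.014] [0.569 0.082 0.074]
scene battery_box 0.49 [382, 314, 410, 347] [ 0.452 -0.401  0.013] [ 0.499 -0.357  0.036]
scene battery_box 0.41 [331, 286, 343, 306] [ 0.413 -0.265  0.014] [ 0.434 -0.243  0.05 ]
scene cell_1 0.93 [368, 239, 380, 269] [ 0.547 -0.218  0.014] [ 0.576 -0.187  0.061]
scene cell_1 0.92 [425, 268, 450, 296] [ 0.61  -0.359  0.014] [ 0.64  -0.329  0.061]
scene slim_cell 0.57 [333, 287, 344, 306] [ 0.414 -0.265  0.014] [ 0.435 -0.248  0.05 ]
scene lid 0.71 [253, 164, 271, 188] [0.474 0.26  0.014] [0.546 0.363 0.039]
scene tally_counter 0.83 [379, 313, 411, 347] [ 0.452 -0.403  0.013] [ 0.499 -0.357  0.036]
scene marker 0.57 [289, 190, 338, 233] [ 0.501 -0.017  0.014] [0.569 0.078 0.074]
scene marker 0.45 [316, 169, 340, 188] [0.676 0.123 0.012] [0.739 0.242 0.02 ]
scene marker 0.24 [249, 166, 269, 187] [0.473 0.259 0.014] [0.545 0.364 0.039]
wrist battery_box 0.72 [261, 79, 352, 213] [ 0.507 -0.01   0.019] [0.566 0.089 0.075]
wrist cell_1 0.55 [319, 309, 343, 365] [ 0.55  -0.214  0.014] [0.574 0.029 0.322]
wrist slim_cell 0.64 [214, 362, 241, 386] [ 0.416 -0.26   0.025] [ 0.44  -0.238  0.051]
wrist marker 0.93 [437, 0, 460, 72] [0.676 0.122 0.012] [0.691 0.185 0.019]
```

View pics/scene0.png

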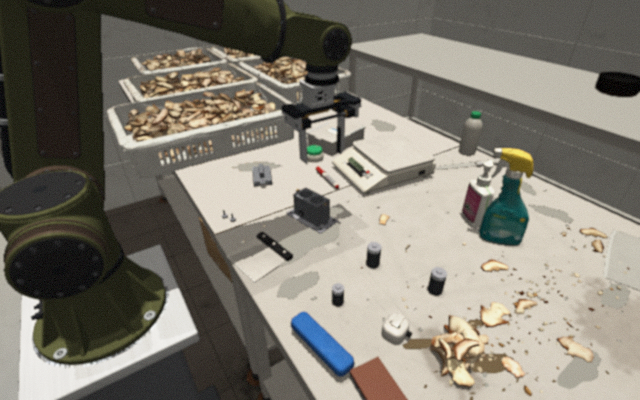

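View pics/wrist0.png

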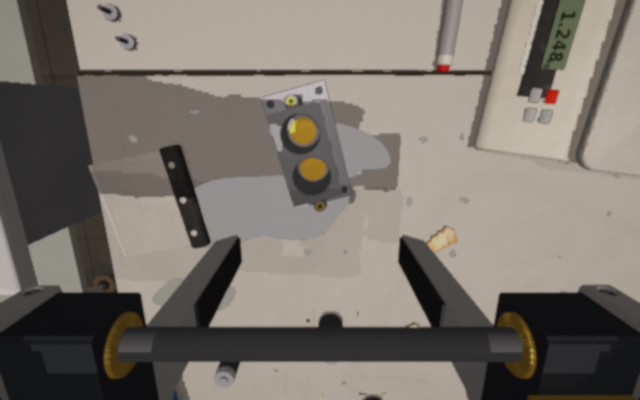

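Run:
```python
from h import *
c=cam("wrist"); W=cloud(c); W2=cloud(cam("side")); W3=cloud(cam("scene"))
for nm,Q in (("wrist",W),("side",W2),("scene",W3)):
    w=Q.reshape(-1,3); w=w[~np.isnan(w[:,0])]
    def reg(a,b,d,e,zl,zh):
        m=(w[:,0]>a)&(w[:,0]<b)&(w[:,1]>d)&(w[:,1]<e)&(w[:,2]>zl)&(w[:,2]<zh); return w[m]
    for n,a in dict(rim=(.48,.6,-.04,.11,.066,.08),c1top=(.53,.6,-.24,-.16,.053,.07),c2top=(.59,.66,-.38,-.31,.053,.07),rib=(.44,.58,.23,.40,.036,.046),plate=(.44,.58,.23,.40,.014,.024),table=(.3,.5,-.2,.2,-.01,.01)).items():
        p=reg(*a)
        if len(p)<15: print(nm,n,len(p)); continue
        r=cv2.minAreaRect(p[:,:2].astype(np.float32)*1000)
        print(nm,n,len(p),np.round(np.median(p[:,2]),4),np.round(p.min(0),3),np.round(p.max(0),3),[np.round(x,1) for x in r])
```

```text
wrist rim 3147 0.0734 [ 0.501 -0.018  0.066] [0.572 0.094 0.076] [array([536.3,  37.9]), array([ 50. , 115.9]), np.float64(14.6)]
wrist c1top 24 0.0588 [ 0.555 -0.217  0.057] [ 0.571 -0.213  0.06 ] [array([ 563.1, -215.5]), array([15.8,  3.1]), np.float64(3.7)]
wrist c2top 0
wrist rib 0
wrist plate 0
wrist table 47273 0.0004 [ 0.3   -0.2   -0.005] [0.5   0.192 0.01 ] [array([400. ,  -4.2]), array([391.6, 200. ]), np.float64(90.0)]
side rim 256 0.0716 [ 0.501 -0.014  0.066] [0.569 0.097 0.077] [array([536.4,  41.1]), array([ 50.1, 115.3]), np.float64(14.9)]
side c1top 49 0.0574 [ 0.547 -0.216  0.053] [ 0.58  -0.177  0.062] [array([ 563.9, -198.6]), array([34.4, 32.3]), np.float64(42.2)]
side c2top 18 0.0555 [ 0.614 -0.358  0.053] [ 0.64  -0.321  0.059] [array([ 631.3, -338.6]), array([26.7, 33.3]), np.float64(26.6)]
side rib 83 0.0382 [0.497 0.293 0.036] [0.528 0.348 0.042] [array([512.6, 320.1]), array([59.9, 13.4]), np.float64(68.6)]
side plate 615 0.0169 [0.468 0.259 0.014] [0.558 0.381 0.024] [array([513.3, 320.7]), array([129.7,  60.1]), np.float64(67.5)]
side table 5458 -0.0007 
[... 180 characters left out ...]
2,  36.6]), array([ 52. , 115.1]), np.float64(13.6)]
scene c1top 127 0.0576 [ 0.546 -0.219  0.053] [ 0.579 -0.184  0.063] [array([ 562.5, -201.3]), array([32.5, 30.3]), np.float64(51.3)]
scene c2top 154 0.0576 [ 0.61  -0.358  0.053] [ 0.644 -0.326  0.062] [array([ 627.2, -342.6]), array([31.7, 33.4]), np.float64(70.1)]
scene rib 33 0.0376 [0.495 0.287 0.036] [0.525 0.348 0.041] [array([511.4, 317. ]), array([61. , 12.2]), np.float64(68.6)]
scene plate 249 0.0169 [0.467 0.255 0.014] [0.554 0.374 0.024] [array([508.1, 308.6]), array([117.8,  58.7]), np.float64(68.1)]
scene table 7760 -0.0004 [ 0.3   -0.2   -0.006] [0.5  0.2  0.01] [array([399.9,  -0. ]), array([200. , 399.7]), np.float64(0.1)]
```

The scene view shows the box at about (311,205), fat cells at (373,254) and (436,280), the slim cell at (337,294), and the lid at (262,174). The wrist view shows both bores, at about (300,130) and (312,170). Next I turn to the box yaw (about 14.6°) and move toward the cells.

Call:
step_arm --plan '[{"rz": -0.081,"claw": 0},{"rz": -0.081,"claw": 0},{"dx": -0.454,"dy": -0.074,"claw": 0},{"dx": -0.454,"dy": -0.074,"claw": 0},{"dx": -0.454,"dy": -0.074,"claw": 0},{"dx": -0.454,"dy": -0.074,"claw": 0},{"dx": -0.454,"dy": -0.074,"claw": 0},{"dx": -0.454,"dy": -0.074,"claw": 0},{"dx": -0.454,"dy": -0.074,"claw": 0},{"claw": 0}]' --grip_force 25

```text
$.plan[0]: bad value
```

```bash
cat >> h.py <<'E'
def pts(Q,a,b,d,e,zl,zh):
    w=Q.reshape(-1,3); w=w[~np.isnan(w[:,0])]
    return w[(w[:,0]>a)&(w[:,0]<b)&(w[:,1]>d)&(w[:,1]<e)&(w[:,2]>zl)&(w[:,2]<zh)]
def togo(x,y,z,yaw=None):
    o=telemetry.get_obs(); R=Ro.from_euler('xyz',o['eef_rot']).as_matrix()
    print('pos',np.round(o['ee_pos'],4),'rot',np.round(np.degrees(o['eef_rot']),2),'t',o['time_s'],'-> tool d/0.1:',np.round(R.T@(np.array([x,y,z])-o['ee_pos'])/.1,3))
E
python3 - <<'E'
from h import *
c=cam("wrist"); save(c,"wrist1.png"); W=cloud(c); o=telemetry.get_obs(); print(o['ee_pos'],np.degrees(o['eef_rot']))
for nm,a in dict(c1=(.53,.6,-.24,-.16,.05,.06),b1=(.53,.6,-.24,-.16,.06,.064),c2=(.59,.66,-.38,-.31,.05,.06),b2=(.59,.66,-.38,-.31,.06,.065)).items():
    p=pts(W,*a)
    if len(p)>5: print(nm,len(p),np.median(p[:,2]),cv2.minEnclosingCircle(p[:,:2].astype(np.float32)*1000), p[:,:2].mean(0))
togo(.563,-.2,.053); togo(.629,-.342,.053)
E
```

```text
[5.49976543e-01 1.72410024e-05 2.22450427e-01] [-1.79999382e+02  1.86117660e-04  9.00013641e+01]
c1 24 0.05859746205007932 ((563.029296875, -214.48086547851562), 7.888570785522461) [ 0.563557   -0.21524711]
pos [0.55   0.     0.2225] rot [-180.    0.   90.] t 0.9 -> tool d/0.1: [-2.     0.13   1.695]
pos [0.55   0.     0.2225] rot [-180.    0.   90.] t 0.9 -> tool d/0.1: [-3.42   0.79   1.695]
```

Call:
step_arm --plan '[{"dx": 0,"dy": 0,"dz": 0,"rx": 0,"ry": 0,"rz": -0.081,"claw": 0},{"dx": 0,"dy": 0,"dz": 0,"rx": 0,"ry": 0,"rz": -0.081,"claw": 0},{"dx": -0.454,"dy": -0.074,"dz": 0,"rx": 0,"ry": 0,"rz": 0,"claw": 0},{"dx": -0.454,"dy": -0.074,"dz": 0,"rx": 0,"ry": 0,"rz": 0,"claw": 0},{"dx": -0.454,"dy": -0.074,"dz": 0,"rx": 0,"ry": 0,"rz": 0,"claw": 0},{"dx": -0.454,"dy": -0.074,"dz": 0,"rx": 0,"ry": 0,"rz": 0,"claw": 0},{"dx": -0.454,"dy": -0.074,"dz": 0,"rx": 0,"ry": 0,"rz": 0,"claw": 0},{"dx": -0.454,"dy": -0.074,"dz": 0,"rx": 0,"ry": 0,"rz": 0,"claw": 0},{"dx": -0.454,"dy": -0.074,"dz": 0,"rx": 0,"ry": 0,"rz": 0,"claw": 0},{"dx": 0,"dy": 0,"dz": 0,"rx": 0,"ry": 0,"rz": 0,"claw": 0}]' --grip_force 25

```text
time_s: 1.9
ee_pos: [0.5789, -0.3254, 0.2213]
eef_rot: [-3.141, -0.0, 1.821]
force: [-0.0, 0.7, -1.3]
grip_width: 0.094
grip_force: 0.0
```

Run:
```python
from h import *
c=cam("wrist"); save(c,"wrist1.png"); W=cloud(c); o=telemetry.get_obs(); print(o['ee_pos'],np.degrees(o['eef_rot']))
for nm,a in dict(c1=(.53,.6,-.24,-.16,.05,.06),b1=(.53,.6,-.24,-.16,.06,.064),c2=(.59,.66,-.38,-.31,.05,.06),b2=(.59,.66,-.38,-.31,.06,.065)).items():
    p=pts(W,*a)
    if len(p)>5: print(nm,len(p),np.median(p[:,2]),cv2.minEnclosingCircle(p[:,:2].astype(np.float32)*1000), p[:,:2].mean(0))
togo(.563,-.2,.053); togo(.629,-.342,.053)
```

```text
[ 0.5792659  -0.32284875  0.22139537] [-1.79952571e+02 -4.25740523e-02  1.04401506e+02]
c1 969 0.05832370211210208 ((563.7478637695312, -201.2902374267578), 16.864429473876953) [ 0.56361811 -0.20182266]
b1 133 0.06142510962310044 ((565.1778564453125, -200.38153076171875), 14.009384155273438) [ 0.56439353 -0.20109707]
c2 686 0.05851502346052054 ((627.1453857421875, -342.21771240234375), 16.701251983642578) [ 0.62638908 -0.34076934]
b2 94 0.06131422915358942 ((625.9066772460938, -340.19244384765625), 14.39722728729248) [ 0.62659897 -0.34233347]
pos [ 0.5793 -0.3228  0.2214] rot [-1.7995e+02 -4.0000e-02  1.0440e+02] t 1.95 -> tool d/0.1: [1.229 0.149 1.685]
pos [ 0.5793 -0.3228  0.2214] rot [-1.7995e+02 -4.0000e-02  1.0440e+02] t 1.95 -> tool d/0.1: [-0.31   0.435  1.683]
```

View pics/wrist1.png

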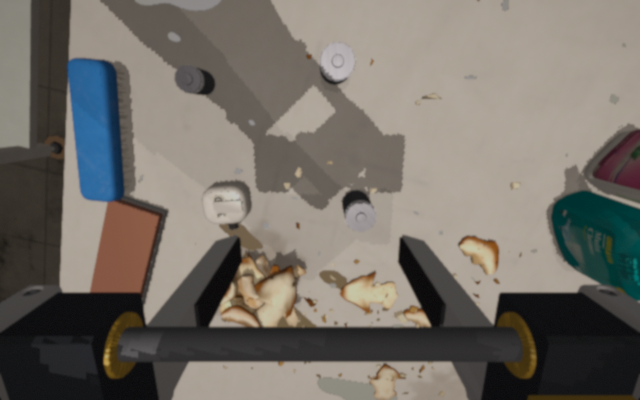

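Both cell tops are clear, c1 at (337,62) and c2 at (360,217). I'll take c2 first.

Call:
step_arm --plan '[{"dx": -0.163,"dy": 0.201,"dz": 0.2,"rx": 0,"ry": 0,"rz": 0,"claw": 0},{"dx": -0.163,"dy": 0.201,"dz": 0.2,"rx": 0,"ry": 0,"rz": 0,"claw": 0},{"dx": 0,"dy": 0,"dz": 0.4,"rx": 0,"ry": 0,"rz": 0,"claw": 0},{"dx": 0,"dy": 0,"dz": 0.4,"rx": 0,"ry": 0,"rz": 0,"claw": 0},{"dx": 0,"dy": 0,"dz": 0.3,"rx": 0,"ry": 0,"rz": 0,"claw": 0},{"dx": 0,"dy": 0,"dz": 0.19,"rx": 0,"ry": 0,"rz": 0,"claw": 0},{"dx": 0,"dy": 0,"dz": 0,"rx": 0,"ry": 0,"rz": 0,"claw": 0},{"dx": 0,"dy": 0,"dz": 0,"rx": 0,"ry": 0,"rz": 0,"claw": 0}]'

```text
time_s: 2.75
ee_pos: [0.6275, -0.3413, 0.0545]
eef_rot: [3.141, 0.0, 1.826]
force: [0.6, 0.5, 0.6]
grip_width: 0.0938
grip_force: 0.0
```

Run:
```python
from h import *
togo(.627,-.342,.053)
```

```text
pos [ 0.6275 -0.3413  0.0545] rot [1.7997e+02 2.0000e-02 1.0463e+02] t 2.75 -> tool d/0.1: [-0.005 -0.006  0.015]
```

Call:
step_arm --plan '[{"dx": 0,"dy": 0,"dz": 0,"rx": 0,"ry": 0,"rz": 0,"claw": 0.55},{"dx": 0,"dy": 0,"dz": 0,"rx": 0,"ry": 0,"rz": 0,"claw": 0.55},{"dx": 0,"dy": 0,"dz": 0,"rx": 0,"ry": 0,"rz": 0,"claw": 0.55},{"dx": 0,"dy": 0,"dz": 0,"rx": 0,"ry": 0,"rz": 0,"claw": 0.55},{"dx": 0,"dy": 0,"dz": 0,"rx": 0,"ry": 0,"rz": 0,"claw": 1},{"dx": 0,"dy": 0,"dz": 0,"rx": 0,"ry": 0,"rz": 0,"claw": 1},{"dx": 0,"dy": 0,"dz": 0,"rx": 0,"ry": 0,"rz": 0,"claw": 1},{"dx": 0,"dy": 0,"dz": 0,"rx": 0,"ry": 0,"rz": 0,"claw": 1},{"dx": 0,"dy": 0,"dz": 0,"rx": 0,"ry": 0,"rz": 0,"claw": 1}]' --grip_force 25

```text
time_s: 3.65
ee_pos: [0.627, -0.342, 0.0534]
eef_rot: [-3.142, -0.0, 1.825]
force: [0.1, -0.3, -0.5]
grip_width: 0.0317
grip_force: 25.0
```

Run:
```python
from h import *
togo(.5416,.0176,.16)
```

```text
pos [ 0.627  -0.342   0.0534] rot [-180.     -0.    104.58] t 3.65 -> tool d/0.1: [ 3.695  0.079 -1.066]
```

Call:
step_arm --plan '[{"dx": 0,"dy": 0,"dz": -0.3,"rx": 0,"ry": 0,"rz": 0,"claw": 1},{"dx": 0,"dy": 0,"dz": -0.4,"rx": 0,"ry": 0,"rz": 0,"claw": 1},{"dx": 0,"dy": 0,"dz": -0.4,"rx": 0,"ry": 0,"rz": 0,"claw": 1},{"dx": 0.4,"dy": 0,"dz": 0,"rx": 0,"ry": 0,"rz": 0,"claw": 1},{"dx": 0.45,"dy": 0.02,"dz": 0,"rx": 0,"ry": 0,"rz": 0,"claw": 1},{"dx": 0.45,"dy": 0.02,"dz": 0,"rx": 0,"ry": 0,"rz": 0,"claw": 1},{"dx": 0.45,"dy": 0.02,"dz": 0,"rx": 0,"ry": 0,"rz": 0,"claw": 1},{"dx": 0.45,"dy": 0.02,"dz": 0,"rx": 0,"ry": 0,"rz": 0,"claw": 1},{"dx": 0.4,"dy": 0,"dz": 0,"rx": 0,"ry": 0,"rz": 0,"claw": 1},{"dx": 0,"dy": 0,"dz": 0,"rx": 0,"ry": 0,"rz": 0,"claw": 1}]'

```text
time_s: 4.65
ee_pos: [0.5684, -0.0845, 0.1637]
eef_rot: [-3.141, -0.001, 1.829]
force: [0.3, -1.3, -1.2]
grip_width: 0.0312
grip_force: 25.0
```

Call:
step_arm --plan '[{"dx": 0,"dy": 0,"dz": 0,"rx": 0,"ry": 0,"rz": 0,"claw": 1},{"dx": 0,"dy": 0,"dz": 0,"rx": 0,"ry": 0,"rz": 0,"claw": 1}]'

```text
time_s: 4.85
ee_pos: [0.5694, -0.0892, 0.1634]
eef_rot: [3.142, 0.0, 1.825]
force: [-0.2, -0.1, -1.2]
grip_width: 0.0319
grip_force: 25.0
```

```bash
cat >> h.py <<'E'
def rim(W):
    p=pts(W,.48,.6,-.04,.11,.066,.08)
    r=cv2.minAreaRect(p[:,:2].astype(np.float32)*1000); print('rim',len(p),np.median(p[:,2]),r); return r
def inhand(c,z0=.0,):
    # held cell top: points in tool frame near TCP
    z=c['z_map']; v,u=np.mgrid[:z.shape[0],:z.shape[1]]
    P=np.stack([(u-c['cx'])/c['fx']*z,(v-c['cy'])/c['fy']*z,z],-1)[z>0]
    T=np.array(c['tool_from_camera']); return P@T[:3,:3].T+T[:3,3]
E
python3 - <<'E'
from h import *
togo(.5416,.0176,.16)
c=cam("wrist"); save(c,"wrist2.png"); W=cloud(c); rim(W)
P=inhand(c); m=(abs(P[:,0])<.03)&(abs(P[:,1])<.0165)&(P[:,2]>-.012)&(P[:,2]<.06); p=P[m]
print(len(p), np.histogram(p[:,2],12)); q=p[(p[:,2]<0)]; print(q.min(0),q.max(0)) if len(q) else 0
E
```

```text
pos [ 0.5694 -0.0892  0.1634] rot [1.8000e+02 1.0000e-02 1.0454e+02] t 4.85 -> tool d/0.1: [ 1.103e+00 -1.000e-03  3.400e-02]
rim 4115 0.07336307827253818 ((540.8339233398438, 20.670364379882812), (50.15500259399414, 80.09974670410156), 14.804912567138672)
4298 (array([ 425, 2489,  205,  190,  182,  145,  139,  127,  118,  112,  100,
         66]), array([-0.01194518, -0.0066133 , -0.00128142,  0.00405046,  0.00938233,
        0.01471421,  0.02004609,  0.02537797,  0.03070985,  0.03604172,
        0.0413736 ,  0.04670548,  0.05203736]))
[-0.01656341 -0.01643005 -0.01194518] [ 1.66251061e-02  1.64949511e-02 -8.67010448e-05]
```

View pics/wrist2.png

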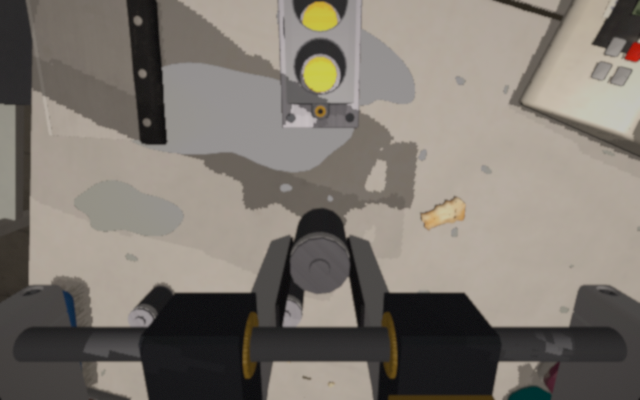

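The cell is upright and centred in the jaws, with its top at (320,262). The bores at (321,70) and (320,15) line up with the tool. I'll go to the far bore (b).

Call:
step_arm --plan '[{"dx": 0.35,"dy": 0,"dz": 0,"rx": 0,"ry": 0,"rz": 0,"claw": 1},{"dx": 0.4,"dy": 0,"dz": 0,"rx": 0,"ry": 0,"rz": 0,"claw": 1},{"dx": 0.4,"dy": 0,"dz": 0,"rx": 0,"ry": 0,"rz": 0,"claw": 1},{"dx": 0.3,"dy": 0,"dz": 0,"rx": 0,"ry": 0,"rz": 0,"claw": 1},{"dx": 0.074,"dy": 0,"dz": 0,"rx": 0,"ry": 0,"rz": 0,"claw": 1},{"dx": 0,"dy": 0,"dz": 0,"rx": 0,"ry": 0,"rz": 0,"claw": 1},{"dx": 0,"dy": 0,"dz": 0,"rx": 0,"ry": 0,"rz": 0,"claw": 1},{"dx": 0,"dy": 0,"dz": 0.15,"rx": 0,"ry": 0,"rz": 0,"claw": 1},{"dx": 0,"dy": 0,"dz": 0.1,"rx": 0,"ry": 0,"rz": 0,"claw": 1},{"dx": 0,"dy": 0,"dz": 0,"rx": 0,"ry": 0,"rz": 0,"claw": 1}]'

```text
time_s: 5.9
ee_pos: [0.5304, 0.0581, 0.137]
eef_rot: [-3.139, -0.0, 1.824]
force: [-0.0, -0.6, -1.9]
grip_width: 0.0315
grip_force: 25.0
```

Run:
```python
from h import *
yaw=np.radians(14.7); c=np.array([.5694,-.0892])+.1315*np.array([-np.sin(yaw),np.cos(yaw)]); print(c)
b=c+.021*np.array([-np.sin(yaw),np.cos(yaw)]); togo(*b,.0954)
```

```text
[0.53603083 0.03799571]
pos [0.5304 0.0581 0.137 ] rot [-1.7985e+02 -3.0000e-02  1.0450e+02] t 5.9 -> tool d/0.1: [0.001 0.004 0.416]
```

Call:
step_arm --plan '[{"dx": 0,"dy": 0,"dz": 0.04,"rx": 0,"ry": 0,"rz": 0,"claw": 1},{"dx": 0,"dy": 0,"dz": 0.04,"rx": 0,"ry": 0,"rz": 0,"claw": 1},{"dx": 0,"dy": 0,"dz": 0.04,"rx": 0,"ry": 0,"rz": 0,"claw": 1},{"dx": 0,"dy": 0,"dz": 0.04,"rx": 0,"ry": 0,"rz": 0,"claw": 1},{"dx": 0,"dy": 0,"dz": 0,"rx": 0,"ry": 0,"rz": 0,"claw": 1}]'

```text
time_s: 6.4
ee_pos: [0.5307, 0.0591, 0.1219]
eef_rot: [-3.141, -0.0, 1.825]
force: [-0.1, -0.7, -2.1]
grip_width: 0.032
grip_force: 25.0
```

Call:
step_arm --plan '[{"dx": -0.007,"dy": 0,"dz": 0.05,"rx": 0,"ry": 0,"rz": 0,"claw": 1},{"dx": 0,"dy": 0,"dz": 0.07,"rx": 0,"ry": 0,"rz": 0,"claw": 1},{"dx": 0,"dy": 0,"dz": 0.07,"rx": 0,"ry": 0,"rz": 0,"claw": 1},{"dx": 0,"dy": 0,"dz": 0.07,"rx": 0,"ry": 0,"rz": 0,"claw": 1},{"dx": 0,"dy": 0,"dz": 0,"rx": 0,"ry": 0,"rz": 0,"claw": 1},{"dx": 0,"dy": 0,"dz": 0,"rx": 0,"ry": 0,"rz": 0,"claw": 1}]'

```text
time_s: 7.0
ee_pos: [0.5311, 0.0584, 0.0963]
eef_rot: [-3.141, -0.0, 1.825]
force: [0.2, -0.5, -0.1]
grip_width: 0.0317
grip_force: 25.0
```

Call:
step_arm --plan '[{"dx": 0,"dy": 0,"dz": 0,"rx": 0,"ry": 0,"rz": 0,"claw": 0.4},{"dx": 0,"dy": 0,"dz": 0,"rx": 0,"ry": 0,"rz": 0,"claw": 0.3},{"dx": 0,"dy": 0,"dz": 0,"rx": 0,"ry": 0,"rz": 0,"claw": 0},{"dx": 0,"dy": 0,"dz": 0,"rx": 0,"ry": 0,"rz": 0,"claw": 0},{"dx": 0,"dy": 0,"dz": -0.3,"rx": 0,"ry": 0,"rz": 0,"claw": 0},{"dx": 0,"dy": 0,"dz": -0.4,"rx": 0,"ry": 0,"rz": 0,"claw": 0},{"dx": 0,"dy": 0,"dz": 0,"rx": 0,"ry": 0,"rz": 0,"claw": 0},{"dx": 0,"dy": 0,"dz": 0,"rx": 0,"ry": 0,"rz": 0,"claw": 0}]'

```text
time_s: 7.8
ee_pos: [0.5313, 0.0584, 0.167]
eef_rot: [3.14, 0.0, 1.825]
force: [0.2, -0.3, -0.1]
grip_width: 0.0919
grip_force: 0.0
```

Run:
```python
from h import *
togo(.5637,-.2013,.053)
c=cam("scene"); W=cloud(c); p=pts(W,.48,.6,-.03,.11,.075,.11); print(len(p)); 
if len(p): print(p.min(0),p.max(0),np.median(p,0))
p=pts(W,.53,.6,-.24,-.16,.05,.07); print(p.min(0),p.max(0))
```

```text
pos [0.5313 0.0584 0.167 ] rot [1.7991e+02 2.0000e-02 1.0458e+02] t 7.8 -> tool d/0.1: [-2.595 -0.342  1.141]
68
[0.51422336 0.0404458  0.07530874] [0.54650857 0.07503709 0.08085528] [0.5290972  0.05428757 0.0774024 ]
[ 0.54599575 -0.21859169  0.05013389] [ 0.58043333 -0.18488756  0.06282161]
```

Call:
step_arm --plan '[{"dx": -0.43,"dy": -0.057,"dz": 0,"rx": 0,"ry": 0,"rz": 0,"claw": 0},{"dx": -0.43,"dy": -0.057,"dz": 0,"rx": 0,"ry": 0,"rz": 0,"claw": 0},{"dx": -0.43,"dy": -0.057,"dz": 0,"rx": 0,"ry": 0,"rz": 0,"claw": 0},{"dx": -0.43,"dy": -0.057,"dz": 0,"rx": 0,"ry": 0,"rz": 0,"claw": 0},{"dx": -0.43,"dy": -0.057,"dz": 0,"rx": 0,"ry": 0,"rz": 0,"claw": 0},{"dx": -0.445,"dy": -0.057,"dz": 0,"rx": 0,"ry": 0,"rz": 0,"claw": 0},{"dx": 0,"dy": 0,"dz": 0,"rx": 0,"ry": 0,"rz": 0,"claw": 0},{"dx": 0,"dy": 0,"dz": 0.3,"rx": 0,"ry": 0,"rz": 0,"claw": 0},{"dx": 0,"dy": 0,"dz": 0.2,"rx": 0,"ry": 0,"rz": 0,"claw": 0},{"dx": 0,"dy": 0,"dz": 0,"rx": 0,"ry": 0,"rz": 0,"claw": 0}]'

```text
time_s: 8.85
ee_pos: [0.5616, -0.2002, 0.1126]
eef_rot: [-3.136, -0.004, 1.825]
force: [0.4, 0.0, 0.6]
grip_width: 0.0941
grip_force: 0.0
```

Run:
```python
from h import *
togo(.5637,-.2013,.053)
```

```text
pos [ 0.5616 -0.2002  0.1126] rot [-179.7    -0.23  104.59] t 8.85 -> tool d/0.1: [-0.018  0.02   0.596]
```

Call:
step_arm --plan '[{"dx": 0,"dy": 0,"dz": 0.3,"rx": 0,"ry": 0,"rz": 0,"claw": 0},{"dx": 0,"dy": 0,"dz": 0.25,"rx": 0,"ry": 0,"rz": 0,"claw": 0},{"dx": 0,"dy": 0,"dz": 0.08,"rx": 0,"ry": 0,"rz": 0,"claw": 0},{"dx": 0,"dy": 0,"dz": 0,"rx": 0,"ry": 0,"rz": 0,"claw": 0},{"dx": 0,"dy": 0,"dz": 0,"rx": 0,"ry": 0,"rz": 0,"claw": 0.5},{"dx": 0,"dy": 0,"dz": 0,"rx": 0,"ry": 0,"rz": 0,"claw": 0.55}]'

```text
time_s: 9.45
ee_pos: [0.564, -0.2015, 0.055]
eef_rot: [3.14, 0.001, 1.825]
force: [-1.1, -0.0, -0.2]
grip_width: 0.0811
grip_force: 0.0
```

Run:
```python
from h import *
togo(.5637,-.2013,.053)
```

```text
pos [ 0.564  -0.2015  0.055 ] rot [1.7990e+02 7.0000e-02 1.0459e+02] t 9.45 -> tool d/0.1: [ 0.003 -0.002  0.02 ]
```

Call:
step_arm --plan '[{"dx": 0,"dy": 0,"dz": 0.015,"rx": 0,"ry": 0,"rz": 0,"claw": 0.55},{"dx": 0,"dy": 0,"dz": 0,"rx": 0,"ry": 0,"rz": 0,"claw": 0.55},{"dx": 0,"dy": 0,"dz": 0,"rx": 0,"ry": 0,"rz": 0,"claw": 0.55},{"dx": 0,"dy": 0,"dz": 0,"rx": 0,"ry": 0,"rz": 0,"claw": 1},{"dx": 0,"dy": 0,"dz": 0,"rx": 0,"ry": 0,"rz": 0,"claw": 1},{"dx": 0,"dy": 0,"dz": 0,"rx": 0,"ry": 0,"rz": 0,"claw": 1},{"dx": 0,"dy": 0,"dz": 0,"rx": 0,"ry": 0,"rz": 0,"claw": 1},{"dx": 0,"dy": 0,"dz": 0,"rx": 0,"ry": 0,"rz": 0,"claw": 1}]'

```text
time_s: 10.25
ee_pos: [0.5633, -0.2013, 0.0519]
eef_rot: [3.142, 0.0, 1.825]
force: [-0.2, 0.2, 0.5]
grip_width: 0.0315
grip_force: 25.0
```

Call:
step_arm --plan '[{"dx": 0,"dy": 0,"dz": -0.3,"rx": 0,"ry": 0,"rz": 0,"claw": 1},{"dx": 0,"dy": 0,"dz": -0.4,"rx": 0,"ry": 0,"rz": 0,"claw": 1},{"dx": 0,"dy": 0,"dz": -0.4,"rx": 0,"ry": 0,"rz": 0,"claw": 1},{"dx": 0.35,"dy": 0.2,"dz": 0,"rx": 0,"ry": 0,"rz": 0,"claw": 1},{"dx": 0.4,"dy": 0.15,"dz": 0,"rx": 0,"ry": 0,"rz": 0,"claw": 1},{"dx": 0.4,"dy": 0,"dz": 0,"rx": 0,"ry": 0,"rz": 0,"claw": 1},{"dx": 0,"dy": 0,"dz": 0,"rx": 0,"ry": 0,"rz": 0,"claw": 1},{"dx": 0,"dy": 0,"dz": 0,"rx": 0,"ry": 0,"rz": 0,"claw": 1}]'

```text
time_s: 11.05
ee_pos: [0.5682, -0.0807, 0.162]
eef_rot: [-3.141, 0.0, 1.827]
force: [-1.1, 0.5, -1.6]
grip_width: 0.0316
grip_force: 25.0
```

Run:
```python
from h import *
c=cam("wrist"); W=cloud(c); rim(W); togo(.5414,.0177,.16)
P=inhand(c); m=(abs(P[:,0])<.03)&(abs(P[:,1])<.0165)&(P[:,2]>-.012)&(P[:,2]<.0); p=P[m]
print(p.min(0),p.max(0),np.median(p,0))
p=pts(W,.48,.6,-.03,.11,.0765,.09); print(len(p)); 
if len(p): print(p.min(0),p.max(0))
```

```text
rim 5900 0.07372887870344916 ((539.6320190429688, 25.132112503051758), (50.05006790161133, 88.4056625366211), 14.708015441894531)
pos [ 0.5683 -0.0815  0.1619] rot [-1.8000e+02  1.0000e-02  1.0459e+02] t 11.1 -> tool d/0.1: [ 1.028 -0.01   0.019]
[-0.01620673 -0.01645989 -0.01195752] [ 1.73187592e-02  1.64348001e-02 -1.43427797e-05] [ 0.00285708 -0.00048525 -0.00680202]
1603
[0.51476084 0.04168434 0.07655504] [0.54723219 0.06914712 0.08396138]
```

Call:
step_arm --plan '[{"dx": 0.35,"dy": -0.005,"dz": 0,"rx": 0,"ry": 0,"rz": 0,"claw": 1},{"dx": 0.4,"dy": 0,"dz": 0,"rx": 0,"ry": 0,"rz": 0,"claw": 1},{"dx": 0.25,"dy": 0,"dz": 0,"rx": 0,"ry": 0,"rz": 0,"claw": 1},{"dx": 0.025,"dy": 0,"dz": 0,"rx": 0,"ry": 0,"rz": 0,"claw": 1},{"dx": 0,"dy": 0,"dz": 0,"rx": 0,"ry": 0,"rz": 0,"claw": 1},{"dx": 0,"dy": 0,"dz": 0.15,"rx": 0,"ry": 0,"rz": 0,"claw": 1},{"dx": 0,"dy": 0,"dz": 0.1,"rx": 0,"ry": 0,"rz": 0,"claw": 1},{"dx": 0,"dy": 0,"dz": 0,"rx": 0,"ry": 0,"rz": 0,"claw": 1},{"dx": 0,"dy": 0,"dz": 0,"rx": 0,"ry": 0,"rz": 0,"claw": 1}]'

```text
time_s: 12.0
ee_pos: [0.5421, 0.0171, 0.137]
eef_rot: [-3.141, -0.0, 1.824]
force: [-0.5, 0.4, -2.3]
grip_width: 0.0314
grip_force: 25.0
```

Run:
```python
from h import *
togo(.5414,.0177,.095)
```

```text
pos [0.5421 0.0171 0.137 ] rot [-179.98   -0.    104.53] t 12.0 -> tool d/0.1: [ 0.007 -0.006  0.42 ]
```

Call:
step_arm --plan '[{"dx": 0.005,"dy": -0.004,"dz": 0.05,"rx": 0,"ry": 0,"rz": 0,"claw": 1},{"dx": 0,"dy": 0,"dz": 0.05,"rx": 0,"ry": 0,"rz": 0,"claw": 1},{"dx": 0,"dy": 0,"dz": 0.05,"rx": 0,"ry": 0,"rz": 0,"claw": 1},{"dx": 0,"dy": 0,"dz": 0.03,"rx": 0,"ry": 0,"rz": 0,"claw": 1},{"dx": 0,"dy": 0,"dz": 0,"rx": 0,"ry": 0,"rz": 0,"claw": 1}]'

```text
time_s: 12.5
ee_pos: [0.5412, 0.0183, 0.1184]
eef_rot: [-3.141, -0.0, 1.825]
force: [0.0, 0.3, -1.9]
grip_width: 0.0318
grip_force: 25.0
```

Call:
step_arm --plan '[{"dx": -0.003,"dy": 0,"dz": 0.07,"rx": 0,"ry": 0,"rz": 0,"claw": 1},{"dx": 0,"dy": 0,"dz": 0.07,"rx": 0,"ry": 0,"rz": 0,"claw": 1},{"dx": 0,"dy": 0,"dz": 0.07,"rx": 0,"ry": 0,"rz": 0,"claw": 1},{"dx": 0,"dy": 0,"dz": 0.02,"rx": 0,"ry": 0,"rz": 0,"claw": 1},{"dx": 0,"dy": 0,"dz": 0,"rx": 0,"ry": 0,"rz": 0,"claw": 1},{"dx": 0,"dy": 0,"dz": 0,"rx": 0,"ry": 0,"rz": 0,"claw": 1}]'

```text
time_s: 13.1
ee_pos: [0.5416, 0.0179, 0.096]
eef_rot: [3.141, 0.0, 1.825]
force: [-0.1, 0.3, -1.0]
grip_width: 0.0316
grip_force: 25.0
```

Call:
step_arm --plan '[{"dx": 0,"dy": 0,"dz": 0,"rx": 0,"ry": 0,"rz": 0,"claw": 0.4},{"dx": 0,"dy": 0,"dz": 0,"rx": 0,"ry": 0,"rz": 0,"claw": 0.3},{"dx": 0,"dy": 0,"dz": 0,"rx": 0,"ry": 0,"rz": 0,"claw": 0},{"dx": 0,"dy": 0,"dz": 0,"rx": 0,"ry": 0,"rz": 0,"claw": 0},{"dx": 0,"dy": 0,"dz": -0.3,"rx": 0,"ry": 0,"rz": 0,"claw": 0},{"dx": 0,"dy": 0,"dz": -0.45,"rx": 0,"ry": 0,"rz": 0,"claw": 0},{"dx": 0,"dy": 0,"dz": -0.45,"rx": 0,"ry": 0,"rz": 0,"claw": 0},{"dx": 0.3,"dy": 0.1,"dz": 0,"rx": 0,"ry": 0,"rz": 0,"claw": 0},{"dx": 0.35,"dy": 0.1,"dz": 0,"rx": 0,"ry": 0,"rz": 0,"claw": 0},{"dx": 0.35,"dy": 0.1,"dz": 0,"rx": 0,"ry": 0,"rz": 0,"claw": 0}]'

```text
time_s: 14.1
ee_pos: [0.5453, 0.1233, 0.2164]
eef_rot: [3.141, 0.0, 1.824]
force: [-0.1, 0.0, -0.3]
grip_width: 0.0937
grip_force: 0.0
```

Call:
step_arm --plan '[{"dx": 0.35,"dy": 0.1,"dz": 0,"rx": 0,"ry": 0,"rz": 0,"claw": 0},{"dx": 0.35,"dy": 0,"dz": 0,"rx": 0,"ry": 0,"rz": 0,"claw": 0},{"dx": 0,"dy": 0,"dz": 0,"rx": 0,"ry": 0,"rz": 0.081,"claw": 0},{"dx": 0,"dy": 0,"dz": 0,"rx": 0,"ry": 0,"rz": 0.081,"claw": 0},{"dx": 0,"dy": 0,"dz": 0,"rx": 0,"ry": 0,"rz": 0.081,"claw": 0},{"dx": 0,"dy": 0,"dz": 0,"rx": 0,"ry": 0,"rz": 0.081,"claw": 0},{"dx": 0,"dy": 0,"dz": 0,"rx": 0,"ry": 0,"rz": 0.081,"claw": 0},{"dx": 0,"dy": 0,"dz": 0,"rx": 0,"ry": 0,"rz": 0,"claw": 0},{"dx": 0,"dy": 0,"dz": 0,"rx": 0,"ry": 0,"rz": 0,"claw": 0}]'

```text
time_s: 15.0
ee_pos: [0.5374, 0.1925, 0.216]
eef_rot: [-3.142, -0.0, 1.193]
force: [0.1, 0.5, -0.8]
grip_width: 0.0942
grip_force: 0.0
```

Run:
```python
from h import *
W=cloud(cam("side")); p=pts(W,.48,.6,-.03,.11,.0755,.09); print(len(p),p.min(0),p.max(0))
c=cam("wrist"); save(c,"wrist3.png"); W=cloud(c)
for n,a in dict(rib=(.44,.58,.23,.40,.036,.046),plate=(.44,.58,.23,.40,.014,.024)).items():
    p=pts(W,*a); print(n,len(p),np.median(p[:,2]),cv2.minAreaRect(p[:,:2].astype(np.float32)*1000))
togo(.5128,.320,.039)
```

```text
95 [0.52096629 0.0050264  0.07550353] [0.56484367 0.07719983 0.08259807]
rib 947 0.03878766696741209 ((513.09814453125, 317.9069519042969), (63.19841766357422, 14.19893741607666), 68.39749908447266)
plate 5079 0.018120695875348425 ((512.8046875, 317.90313720703125), (131.04937744140625, 59.49747085571289), 68.48967742919922)
pos [0.5374 0.1925 0.216 ] rot [180.   -0.   68.3] t 15.1 -> tool d/0.1: [ 1.093 -0.7    1.77 ]
```

View pics/wrist3.png

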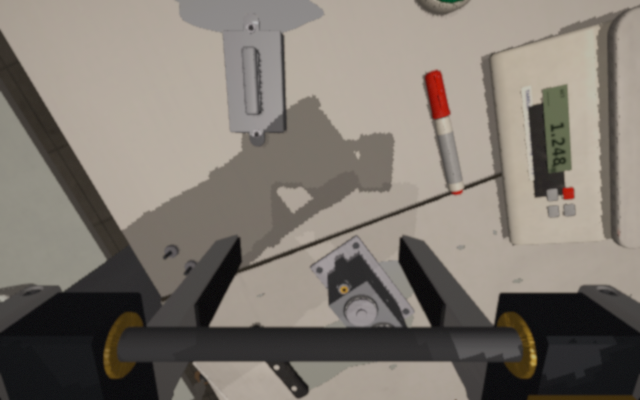

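Call:
step_arm --plan '[{"dx": 0.35,"dy": -0.23,"dz": 0,"rx": 0,"ry": 0,"rz": -0.003,"claw": 0},{"dx": 0.36,"dy": -0.23,"dz": 0,"rx": 0,"ry": 0,"rz": 0,"claw": 0},{"dx": 0.366,"dy": -0.231,"dz": 0,"rx": 0,"ry": 0,"rz": 0,"claw": 0},{"dx": 0,"dy": 0,"dz": 0.3,"rx": 0,"ry": 0,"rz": 0,"claw": 0},{"dx": 0,"dy": 0,"dz": 0.4,"rx": 0,"ry": 0,"rz": 0,"claw": 0},{"dx": 0,"dy": 0,"dz": 0.4,"rx": 0,"ry": 0,"rz": 0,"claw": 0.3},{"dx": 0,"dy": 0,"dz": 0.3,"rx": 0,"ry": 0,"rz": 0,"claw": 0.3},{"dx": 0,"dy": 0,"dz": 0.1,"rx": 0,"ry": 0,"rz": 0,"claw": 0.5},{"dx": 0,"dy": 0,"dz": 0,"rx": 0,"ry": 0,"rz": 0,"claw": 0.6},{"dx": 0,"dy": 0,"dz": 0,"rx": 0,"ry": 0,"rz": 0,"claw": 0.6}]'

```text
time_s: 16.1
ee_pos: [0.5137, 0.3184, 0.0676]
eef_rot: [3.14, -0.002, 1.194]
force: [0.5, -0.2, 1.2]
grip_width: 0.0572
grip_force: 0.0
```

Run:
```python
from h import *
togo(.513,.318,.0395)
```

```text
pos [0.5137 0.3184 0.0676] rot [ 1.7992e+02 -9.0000e-02  6.8430e+01] t 16.1 -> tool d/0.1: [-0.007 -0.005  0.281]
```

Call:
step_arm --plan '[{"dx": -0.005,"dy": -0.004,"dz": 0.15,"rx": 0,"ry": 0,"rz": 0,"claw": 0.6},{"dx": 0,"dy": 0,"dz": 0.1,"rx": 0,"ry": 0,"rz": 0,"claw": 0.6},{"dx": 0,"dy": 0,"dz": 0.02,"rx": 0,"ry": 0,"rz": 0,"claw": 0.6},{"dx": 0,"dy": 0,"dz": 0,"rx": 0,"ry": 0,"rz": 0,"claw": 0.6},{"dx": 0,"dy": 0,"dz": 0,"rx": 0,"ry": 0,"rz": 0,"claw": 0.75},{"dx": 0,"dy": 0,"dz": 0,"rx": 0,"ry": 0,"rz": 0,"claw": 0.75}]'

```text
time_s: 16.7
ee_pos: [0.5126, 0.3179, 0.0394]
eef_rot: [3.141, -0.001, 1.194]
force: [-0.3, 0.0, -0.5]
grip_width: 0.0254
grip_force: 0.0
```

Run:
```python
from h import *
togo(.513,.318,.0395)
```

```text
pos [0.5126 0.3179 0.0394] rot [ 1.7997e+02 -3.0000e-02  6.8400e+01] t 16.7 -> tool d/0.1: [ 0.003  0.003 -0.001]
```

Call:
step_arm --plan '[{"dx": 0,"dy": 0,"dz": 0,"rx": 0,"ry": 0,"rz": 0,"claw": 1},{"dx": 0,"dy": 0,"dz": 0,"rx": 0,"ry": 0,"rz": 0,"claw": 1},{"dx": 0,"dy": 0,"dz": 0,"rx": 0,"ry": 0,"rz": 0,"claw": 1},{"dx": 0,"dy": 0,"dz": 0,"rx": 0,"ry": 0,"rz": 0,"claw": 1},{"dx": 0,"dy": 0,"dz": 0,"rx": 0,"ry": 0,"rz": 0,"claw": 1},{"dx": 0,"dy": 0,"dz": -0.3,"rx": 0,"ry": 0,"rz": 0,"claw": 1},{"dx": 0,"dy": 0,"dz": -0.4,"rx": 0,"ry": 0,"rz": 0,"claw": 1},{"dx": 0,"dy": 0,"dz": -0.4,"rx": 0,"ry": 0,"rz": 0,"claw": 1},{"dx": 0,"dy": 0,"dz": -0.3,"rx": 0,"ry": 0,"rz": 0,"claw": 1},{"dx": 0,"dy": 0,"dz": 0,"rx": 0,"ry": 0,"rz": 0,"claw": 1}]' --grip_force 50

```text
time_s: 17.7
ee_pos: [0.5136, 0.3184, 0.1833]
eef_rot: [3.137, -0.005, 1.194]
force: [0.6, 0.3, -1.1]
grip_width: 0.0133
grip_force: 50.0
```

Call:
step_arm --plan '[{"dx": 0,"dy": 0,"dz": 0,"rx": 0,"ry": 0,"rz": -0.081,"claw": 1},{"dx": 0,"dy": 0,"dz": 0,"rx": 0,"ry": 0,"rz": -0.081,"claw": 1},{"dx": 0,"dy": 0,"dz": 0,"rx": 0,"ry": 0,"rz": -0.081,"claw": 1},{"dx": 0,"dy": 0,"dz": 0,"rx": 0,"ry": 0,"rz": -0.081,"claw": 1},{"dx": 0,"dy": 0,"dz": 0,"rx": 0,"ry": 0,"rz": -0.079,"claw": 1},{"dx": 0,"dy": 0,"dz": 0,"rx": 0,"ry": 0,"rz": 0,"claw": 1},{"dx": 0,"dy": 0,"dz": 0,"rx": 0,"ry": 0,"rz": 0,"claw": 1}]'

```text
time_s: 18.4
ee_pos: [0.5122, 0.3176, 0.178]
eef_rot: [-3.14, 0.0, 1.823]
force: [-0.3, 0.1, -0.6]
grip_width: 0.0137
grip_force: 50.0
```

Run:
```python
from h import *
togo(.536,.038,.16)
c=cam("wrist"); P=inhand(c)
for n,zl,zh in (("plate",.012,.03),("rib",-.012,.007)):
    p=P[(abs(P[:,0])<.09)&(abs(P[:,1])<.045)&(P[:,2]>zl)&(P[:,2]<zh)]
    print(n,len(p),np.median(p[:,2]),p.min(0),p.max(0),cv2.minAreaRect(p[:,:2].astype(np.float32)*1000))
    if n=="plate":
        p=p[abs(p[:,2]-np.median(p[:,2]))<.002]; A=np.c_[p[:,:2],np.ones(len(p))]; print(np.linalg.lstsq(A,p[:,2],rcond=None)[0])
W=cloud(cam("scene")); rim(W); save(c,"wrist4.png"); print(telemetry.get_obs()['force'])
```

```text
pos [0.5122 0.3176 0.178 ] rot [-1.7993e+02  2.0000e-02  1.0446e+02] t 18.4 -> tool d/0.1: [-2.767 -0.467  0.182]
plate 8560 0.021069455272653068 [-0.05821696 -0.0299852   0.01202763] [0.06622696 0.02937602 0.02987506] ((4.005516052246094, -0.2916450500488281), (59.33066177368164, 124.44017028808594), 89.9170150756836)
[0.00100897 0.00082039 0.02103963]
rib 3439 0.00023080156185179002 [-0.03115232 -0.01921937 -0.01199766] [0.03280841 0.01853556 0.00699779] ((1.8458671569824219, -2.665464401245117), (62.68366241455078, 35.90372848510742), 17.55478858947754)
rim 424 0.0729379422041933 ((536.20068359375, 35.96633529663086), (54.19932556152344, 113.7176742553711), 15.298160552978516)
[-0.54767472 -0.54262981 -1.68534054]
```

View pics/wrist4.png

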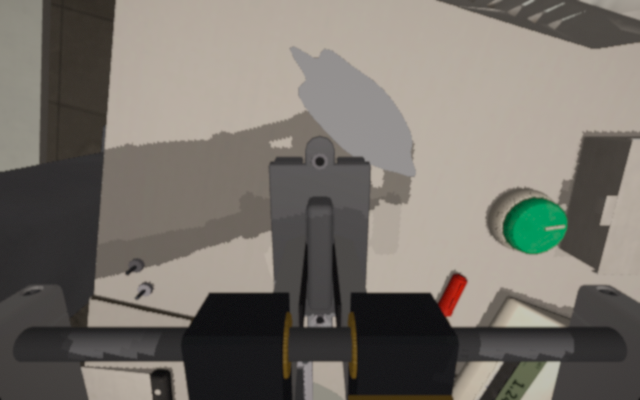

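The lid is held level and square: plate (272–368, 165–290), ear at (319,150). Next I carry it over the box.

Call:
step_arm --plan '[{"dx": -0.35,"dy": -0.06,"dz": 0,"rx": 0,"ry": 0,"rz": -0.002,"claw": 1},{"dx": -0.45,"dy": -0.08,"dz": 0,"rx": 0,"ry": 0,"rz": 0,"claw": 1},{"dx": -0.45,"dy": -0.08,"dz": 0,"rx": 0,"ry": 0,"rz": 0,"claw": 1},{"dx": -0.45,"dy": -0.08,"dz": 0,"rx": 0,"ry": 0,"rz": 0,"claw": 1},{"dx": -0.45,"dy": -0.08,"dz": 0,"rx": 0,"ry": 0,"rz": 0,"claw": 1},{"dx": -0.4,"dy": -0.05,"dz": 0,"rx": 0,"ry": 0,"rz": 0,"claw": 1},{"dx": -0.228,"dy": -0.038,"dz": 0,"rx": 0,"ry": 0,"rz": 0,"claw": 1},{"dx": 0,"dy": 0,"dz": 0.2,"rx": 0,"ry": 0,"rz": 0,"claw": 1},{"dx": 0,"dy": 0,"dz": 0.1,"rx": 0,"ry": 0,"rz": 0,"claw": 1},{"dx": 0,"dy": 0,"dz": 0,"rx": 0,"ry": 0,"rz": 0,"claw": 1}]'

```text
time_s: 19.5
ee_pos: [0.5375, 0.0375, 0.1475]
eef_rot: [-3.139, -0.001, 1.829]
force: [0.3, -0.7, -1.5]
grip_width: 0.0134
grip_force: 50.0
```

Call:
step_arm --plan '[{"dx": 0,"dy": 0,"dz": 0.1,"rx": 0,"ry": 0,"rz": 0,"claw": 1},{"dx": 0,"dy": 0,"dz": 0,"rx": 0,"ry": 0,"rz": 0,"claw": 1},{"dx": 0,"dy": 0,"dz": 0,"rx": 0,"ry": 0,"rz": 0,"claw": 1}]'

```text
time_s: 19.8
ee_pos: [0.5383, 0.0375, 0.1391]
eef_rot: [3.142, -0.0, 1.83]
force: [-0.6, -0.2, -1.0]
grip_width: 0.0134
grip_force: 50.0
```

Run:
```python
from h import *
togo(.5365,.0369,.112)
c=cam("wrist"); P=inhand(c); save(c,"wrist5.png")
p=P[(abs(P[:,0])<.09)&(abs(P[:,1])<.045)&(P[:,2]>.012)&(P[:,2]<.03)]
print(p.min(0),p.max(0),cv2.minAreaRect(p[:,:2].astype(np.float32)*1000), telemetry.get_obs()['force'])
for n in ("scene","side"):
  W=cloud(cam(n)); rim(W) 
  q=pts(W,.47,.61,-.04,.12,.100,.125); print(n,len(q),cv2.minAreaRect(q[:,:2].astype(np.float32)*1000))
```

```text
pos [0.5383 0.0375 0.1391] rot [180.    -0.   104.87] t 19.8 -> tool d/0.1: [-0.002 -0.019  0.271]
[-0.05789916 -0.02991891  0.01207931] [0.06626451 0.02935455 0.02991138] ((4.189022064208984, -0.28958702087402344), (124.15015411376953, 59.22172164916992), 0.08936231583356857) [-3.38507945e-01 -1.35364727e-03 -1.46591916e+00]
rim 291 0.07232579725122634 ((526.6224975585938, 32.1796989440918), (52.055274963378906, 110.63948822021484), 31.316438674926758)
scene 551 ((533.2241821289062, 35.66162109375), (62.54241943359375, 128.8578338623047), 19.898956298828125)
rim 122 0.07238074333028566 ((526.6480712890625, 79.06613159179688), (48.842552185058594, 40.583412170410156), 16.14238929748535)
side 387 ((539.5572509765625, 39.792327880859375), (60.393592834472656, 135.2198486328125), 14.644476890563965)
```

Call:
step_arm --plan '[{"dx": -0.002,"dy": -0.016,"dz": 0.08,"rx": 0,"ry": 0,"rz": 0.002,"claw": 1},{"dx": 0,"dy": 0,"dz": 0.08,"rx": 0,"ry": 0,"rz": 0,"claw": 1},{"dx": 0,"dy": 0,"dz": 0,"rx": 0,"ry": 0,"rz": 0,"claw": 1},{"dx": 0,"dy": 0,"dz": 0,"rx": 0,"ry": 0,"rz": 0,"claw": 1}]'

```text
time_s: 20.35
ee_pos: [0.5367, 0.0366, 0.1226]
eef_rot: [-3.141, -0.0, 1.827]
force: [0.1, -0.6, -1.0]
grip_width: 0.0135
grip_force: 50.0
```

Run:
```python
from h import *
togo(.5365,.0369,.112); print(telemetry.get_obs()['force'])
```

```text
pos [0.5367 0.0366 0.1226] rot [-1.7996e+02 -1.0000e-02  1.0467e+02] t 20.35 -> tool d/0.1: [ 0.003 -0.001  0.106]
[ 0.11670825 -0.57416239 -0.98357048]
```

Call:
step_arm --plan '[{"dx": 0.003,"dy": 0,"dz": 0.04,"rx": 0,"ry": 0,"rz": 0,"claw": 1},{"dx": 0,"dy": 0,"dz": 0.04,"rx": 0,"ry": 0,"rz": 0,"claw": 1},{"dx": 0,"dy": 0,"dz": 0.04,"rx": 0,"ry": 0,"rz": 0,"claw": 1},{"dx": 0,"dy": 0,"dz": 0.02,"rx": 0,"ry": 0,"rz": 0,"claw": 1},{"dx": 0,"dy": 0,"dz": 0,"rx": 0,"ry": 0,"rz": 0,"claw": 1},{"dx": 0,"dy": 0,"dz": 0,"rx": 0,"ry": 0,"rz": 0,"claw": 1}]'

```text
time_s: 20.95
ee_pos: [0.5367, 0.0369, 0.109]
eef_rot: [3.142, 0.0, 1.827]
force: [0.1, -0.3, -1.5]
grip_width: 0.0134
grip_force: 50.0
```

Call:
step_arm --plan '[{"dx": 0,"dy": 0,"dz": 0.02,"rx": 0,"ry": 0,"rz": 0,"claw": 1},{"dx": 0,"dy": 0,"dz": 0.02,"rx": 0,"ry": 0,"rz": 0,"claw": 1},{"dx": 0,"dy": 0,"dz": 0.02,"rx": 0,"ry": 0,"rz": 0,"claw": 1},{"dx": 0,"dy": 0,"dz": 0,"rx": 0,"ry": 0,"rz": 0,"claw": 1},{"dx": 0,"dy": 0,"dz": 0,"rx": 0,"ry": 0,"rz": 0,"claw": 1}]'

```text
time_s: 21.45
ee_pos: [0.5369, 0.0369, 0.1033]
eef_rot: [3.141, 0.0, 1.827]
force: [-0.3, -0.2, 4.1]
grip_width: 0.0136
grip_force: 50.0
```

Call:
step_arm --plan '[{"dx": 0,"dy": 0,"dz": 0.015,"rx": 0,"ry": 0,"rz": 0,"claw": 1},{"dx": 0,"dy": 0,"dz": 0.015,"rx": 0,"ry": 0,"rz": 0,"claw": 1},{"dx": 0,"dy": 0,"dz": 0,"rx": 0,"ry": 0,"rz": 0,"claw": 1},{"dx": 0,"dy": 0,"dz": 0,"rx": 0,"ry": 0,"rz": 0,"claw": 1}]'

```text
time_s: 21.85
ee_pos: [0.537, 0.0369, 0.1004]
eef_rot: [3.141, 0.0, 1.827]
force: [-0.3, 0.8, 7.5]
grip_width: 0.0137
grip_force: 50.0
```

Call:
step_arm --plan '[{"dx": 0,"dy": 0,"dz": 0.01,"rx": 0,"ry": 0,"rz": 0,"claw": 1},{"dx": 0,"dy": 0,"dz": 0,"rx": 0,"ry": 0,"rz": 0,"claw": 1},{"dx": 0,"dy": 0,"dz": 0,"rx": 0,"ry": 0,"rz": 0,"claw": 1}]'

```text
time_s: 22.15
ee_pos: [0.537, 0.0369, 0.0996]
eef_rot: [3.141, 0.0, 1.827]
force: [-0.4, 0.1, 7.9]
grip_width: 0.0136
grip_force: 50.0
```

Call:
step_arm --plan '[{"dx": 0,"dy": 0,"dz": 0.01,"rx": 0,"ry": 0,"rz": 0,"claw": 1},{"dx": 0,"dy": 0,"dz": 0,"rx": 0,"ry": 0,"rz": 0,"claw": 1},{"dx": 0,"dy": 0,"dz": 0,"rx": 0,"ry": 0,"rz": 0,"claw": 1}]'

```text
time_s: 22.45
ee_pos: [0.5371, 0.0369, 0.0995]
eef_rot: [3.14, 0.0, 1.827]
force: [-6.1, -0.3, 19.7]
grip_width: 0.0134
grip_force: 50.0
```

Run:
```python
from h import *
for k in range(3): 
    o=telemetry.get_obs(); print(np.round(o['force'],1),np.round(o['moment'],2),np.round(np.degrees(o['eef_rot']),2),np.round(o['ee_pos'],4))
    c=cam("wrist")
W=cloud(c); save(c,"wrist6.png")
s=cam("scene"); save(s,"s6.png"); d=cam("side"); save(d,"d6.png")
for n,Q in (("wrist",W),("scene",cloud(s)),("side",cloud(d))):
    p=pts(Q,.46,.61,-.05,.13,.070,.086); 
    e=np.array([-np.sin(.2557),np.cos(.2557)]); f=np.array([e[1],-e[0]]); r=(p[:,:2]-[.5362,.038]); X=np.c_[r@f,r@e]
    m=(abs(X[:,0])<.027)&(abs(X[:,1])<.048)&(abs(X[:,0])>.009)&(abs(p[:,2]-.078)<.005)
    if m.sum()>20:
        A=np.c_[X[m],np.ones(m.sum())]; s_=np.linalg.lstsq(A,p[m,2],rcond=None)[0]; res=p[m,2]-A@s_
        k=abs(res)<.0015; print(n,m.sum(),np.linalg.lstsq(A[k],p[m,2][k],rcond=None)[0], X[m].min(0),X[m].max(0))
P=inhand(c); p=P[(abs(P[:,0])<.09)&(abs(P[:,1])<.028)&(abs(P[:,1])>.009)&(abs(P[:,2]-.021)<.003)]
A=np.c_[p[:,:2],np.ones(len(p))]; print('tool',np.linalg.lstsq(A,p[:,2],rcond=None)[0],p[:,:2].min(0),p[:,:2].max(0))
```

```text
[-6.1 -0.3 19.7] [-0.08  1.29  0.01] [1.7992e+02 2.0000e-02 1.0467e+02] [0.5371 0.0369 0.0995]
[-6.8 -0.1 19.3] [-0.05  1.3   0.01] [1.7992e+02 2.0000e-02 1.0467e+02] [0.5371 0.0369 0.0995]
[-6.4 -1.1 19.7] [-0.08  1.27 -0.02] [1.7992e+02 3.0000e-02 1.0467e+02] [0.5371 0.0369 0.0995]
wrist 4806 [0.00012694 0.00077794 0.07855196] [-0.02698895 -0.04798803] [0.02698091 0.04798647]
scene 171 [0.00596461 0.00478554 0.07766016] [-0.02679791 -0.04745985] [0.02666988 0.04655041]
side 181 [0.00328574 0.00857523 0.07716318] [-0.02699535 -0.04609921] [0.02682525 0.04753146]
tool [0.00134455 0.00117555 0.0209393 ] [-0.04950912 -0.02799764] [0.05118515 0.02799873]
```

View pics/d6.png

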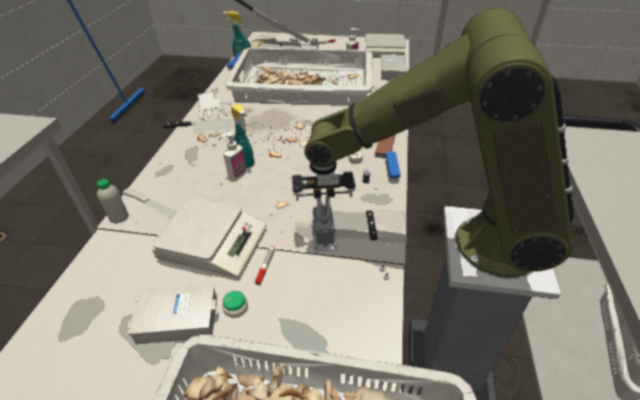

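The plate is level, but a 6 N side force suggests the skirt is rubbing on one side and the lid may be about 1 mm high. I'll ease it sideways.

Call:
step_arm --plan '[{"dx": 0,"dy": -0.006,"dz": 0,"rx": 0,"ry": 0,"rz": 0,"claw": 1},{"dx": 0,"dy": 0,"dz": 0,"rx": 0,"ry": 0,"rz": 0,"claw": 1},{"dx": 0,"dy": 0,"dz": 0,"rx": 0,"ry": 0,"rz": 0,"claw": 1}]'

```text
time_s: 23.0
ee_pos: [0.537, 0.0369, 0.0995]
eef_rot: [3.139, 0.001, 1.827]
force: [-1.4, 1.2, 17.2]
grip_width: 0.0135
grip_force: 50.0
```

Run:
```python
from h import *
o=telemetry.get_obs(); print(np.round(o['force'],1),np.round(o['moment'],2),np.round(np.degrees(o['eef_rot']),2),np.round(o['ee_pos'],4))
```

```text
[-1.4  1.2 17.2] [ 0.18  0.34 -0.  ] [1.7983e+02 3.0000e-02 1.0467e+02] [0.537  0.0369 0.0995]
```

Call:
step_arm --plan '[{"dx": 0,"dy": -0.002,"dz": -0.02,"rx": 0,"ry": 0,"rz": 0,"claw": 1},{"dx": 0,"dy": 0,"dz": 0,"rx": 0,"ry": 0,"rz": 0,"claw": 1},{"dx": 0,"dy": 0,"dz": 0,"rx": 0,"ry": 0,"rz": 0,"claw": 1}]'

```text
time_s: 23.3
ee_pos: [0.5367, 0.0368, 0.1008]
eef_rot: [3.139, 0.0, 1.827]
force: [1.2, 1.0, 7.7]
grip_width: 0.0137
grip_force: 50.0
```

Run:
```python
from h import *
o=telemetry.get_obs(); print(np.round(o['force'],1),np.round(o['moment'],2),np.round(np.degrees(o['eef_rot']),2),np.round(o['ee_pos'],4))
togo(.5365,.0369,.099)
```

```text
[1.2 1.  7.7] [ 0.12 -0.4  -0.01] [1.7987e+02 2.0000e-02 1.0467e+02] [0.5367 0.0368 0.1008]
pos [0.5367 0.0368 0.1008] rot [1.7987e+02 2.0000e-02 1.0467e+02] t 23.3 -> tool d/0.1: [ 0.002 -0.001  0.018]
```

Call:
step_arm --plan '[{"dx": 0,"dy": 0,"dz": 0.01,"rx": 0,"ry": 0,"rz": 0,"claw": 1},{"dx": 0,"dy": 0,"dz": 0,"rx": 0,"ry": 0,"rz": 0,"claw": 1},{"dx": 0,"dy": 0,"dz": 0.006,"rx": 0,"ry": 0,"rz": 0,"claw": 1},{"dx": 0,"dy": 0,"dz": 0,"rx": 0,"ry": 0,"rz": 0,"claw": 1},{"dx": 0,"dy": 0,"dz": 0,"rx": 0,"ry": 0,"rz": 0,"claw": 1}]'

```text
time_s: 23.8
ee_pos: [0.5368, 0.0368, 0.0996]
eef_rot: [3.139, 0.001, 1.827]
force: [0.3, 1.2, 12.5]
grip_width: 0.0133
grip_force: 50.0
```

Run:
```python
from h import *
o=telemetry.get_obs(); print(np.round(o['force'],1),np.round(o['moment'],2),np.round(np.degrees(o['eef_rot']),2),np.round(o['ee_pos'],5))
```

```text
[ 0.3  1.2 12.5] [0.18 0.03 0.03] [1.7985e+02 3.0000e-02 1.0467e+02] [0.53678 0.03681 0.09957]
```

Call:
step_arm --plan '[{"dx": 0,"dy": 0,"dz": 0.006,"rx": 0,"ry": 0,"rz": 0,"claw": 1},{"dx": 0,"dy": 0,"dz": 0,"rx": 0,"ry": 0,"rz": 0,"claw": 1},{"dx": 0,"dy": 0,"dz": 0,"rx": 0,"ry": 0,"rz": 0,"claw": 1},{"dx": 0,"dy": 0,"dz": 0,"rx": 0,"ry": 0,"rz": 0,"claw": 1}]'

```text
time_s: 24.2
ee_pos: [0.5368, 0.0368, 0.0995]
eef_rot: [3.139, 0.001, 1.827]
force: [-3.1, 0.4, 20.1]
grip_width: 0.0137
grip_force: 50.0
```

Run:
```python
from h import *
o=telemetry.get_obs(); print(np.round(o['force'],1),np.round(o['moment'],2),np.round(np.degrees(o['eef_rot']),2),np.round(o['ee_pos'],5))
for i in range(3):
    c=cam("wrist"); p=pts(cloud(c),.46,.61,-.05,.13,.073,.083)
    e=np.array([-np.sin(.2557),np.cos(.2557)]); f=np.array([e[1],-e[0]]); r=(p[:,:2]-[.5362,.038]); X=np.c_[r@f,r@e]
    m=(abs(X[:,0])<.027)&(abs(X[:,1])<.048)&(abs(X[:,0])>.009); A=np.c_[X[m],np.ones(m.sum())]; s=np.linalg.lstsq(A,p[m,2],rcond=None)[0]
    a=(abs(X[:,0])<.035)&(abs(X[:,1])<.07); print(s,X[a].min(0),X[a].max(0))
o=telemetry.get_obs(); print(np.round(o['force'],1),o['time_s']); save(c,"wrist7.png")
```

```text
[-3.1  0.4 20.1] [ 0.1   0.63 -0.  ] [1.7984e+02 4.0000e-02 1.0467e+02] [0.53682 0.03679 0.09954]
[ 0.00138099 -0.00055876  0.07859272] [-0.02951187 -0.05911822] [0.02963662 0.0648415 ]
[-0.00028168 -0.00071291  0.07858124] [-0.02967242 -0.05885808] [0.02956718 0.06488779]
[ 3.65307574e-04 -3.87702453e-05  7.85648195e-02] [-0.02972759 -0.05919547] [0.02955014 0.06490476]
[-3.2  0.6 18.9] 24.35
```

View pics/wrist7.png

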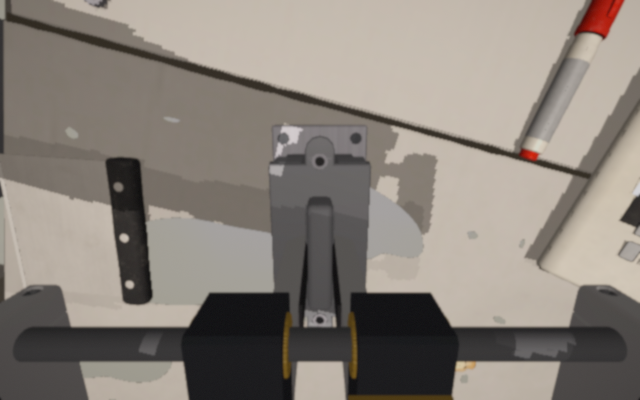

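The lid sits square on the box, with the plate (272–368, 165–290) centred over the foot plate. It is level, and its height doesn't change under extra push, so it is on the rim with roughly 10 N to spare. Handing in.

```bash
python3 -c "
from station import hand_in
print(hand_in())"
```

```text
the job is handed in; nothing more can be done
None
```

I handed the job in with both fat cells in their bores and the lid held level on the box rim at about 20 N, roughly 10 N of it on the rim; I did not touch the slim cell or the other things on the table.

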